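# Seat the protractor and poise the marker

## Robot

A 6-joint arm with a two-finger parallel gripper is mounted at the origin on the work surface. World frame = base frame: x ahead of the robot, y to its left, z up, the work surface at z = 0. Lengths are in m, angles in rad, forces in N, time in s.
With the tool pointing down it reaches from about 0.325 to 0.775 m from the base axis. Payload 5.5 kg.
Tool frame: the origin (TCP) lies at the very end of the fingers, on their centre line; the grasp point (between the pads) lies 19 mm behind it; z points along the fingers, y is the line along which they close (so a half turn about z gives the same grasp; the last joint's range is limited). The gripper opens to 88 mm and grips with 3 to 60 N. Pads are 20 mm wide; open, the fingers measure 115 mm over their backs; the gripper's body (75 mm by 178 mm) begins 61 mm behind the grasp point.
Start: joints at [-1.189, 0.091, 1.231, -0, 1.82, -0.057], TCP at [0.255, -0.543, 0.223] pointing down, gripper open.
Joint ranges: [-2.87, 2.87], [-0.86, 2.18], [0.17, 2.46], [-1.51, 4.65], [0.06, 2.69], [-2.65, 2.65]. Speed limits (rad/s): [2.57, 2.57, 3.01, 3.14, 3.14, 3.14].

## Interface

Orientations are given as a rotation vector (axis times angle).
In Python, from cell import move_to, move_l, goto_joints, gripper_open, grasp, hold, solve_ik, capture, camera_params, PlanningError, hand_in, current_time, current_joint_pos, current_joint_velocities, current_joint_torque, current_tool_pos, current_orientation, current_force, current_wrist_torque, current_gripper_width, current_finger_force gives the robot as it stands. Calls block until the motion is done:
- move_to(position, orientation): joint-space move of the TCP to a pose.
- move_l(position, attitude=None, v=0.15, until_force=None): straight line of the TCP; attitude=None keeps the orientation; v is the mean speed in m/s. With until_force (N) it stops when the force on the tool has changed by that much, and returns True; else False.
- goto_joints(angles): joint-space move.
- gripper_open() and grasp(): open the fingers fully, or close them until they stop; the grip force is fixed at half the most.
- hold(seconds).
- solve_ik(position, orientation): joint angles nearest the present ones, or None.
- capture(name): name is "side" or "top"; returns the picture (384x512x3 uint8, red, green, blue); there is no depth.
- camera_params(name): a dict with "mtx" (3x3 intrinsics, pixels), "k1" (the pictures are not rectified: a ray, as slopes to the right and down, at radius r is drawn at 1 + k1 r^2 times it, then the intrinsics apply), "R" (3x3) and "t" (3): a world point X has camera coordinates R X + t. Camera axes: x right, y down, z forward; pixel columns grow to the right and rows downward; lengths in m; the calibration is good to about 2 mm. A picture is of the moment at which its call begins. camera_params takes no time and is no camera call.
A pose or a line that the arm cannot do raises PlanningError and nothing moves.
- hand_in(): hands the job in; it is judged then, once.
Readings, each from a call of its own:
- current_time(): time.
- current_joint_pos(): joint angles.
- current_joint_velocities(): joint speeds.
- current_joint_torque(): joint torques, N m.
- current_tool_pos(): TCP position.
- current_orientation(): TCP orientation.
- current_force(): force on the tool from outside, world axes, zero at the start.
- current_wrist_torque(): the same for the moment, N m.
- current_gripper_width(): opening from 0.0 (shut) to 1.0 (fully open).
- current_finger_force(): force on a finger pad.
Only numpy, scipy, OpenCV 4.12 (cv2) and the standard library are available. Lean on these libraries where they do the work, as an engineer would, in place of code of your own. Each camera call takes 0.05 s, during which the arm holds its last target. There are 200 camera calls.

## Task

Get ready to trace an angle: lower the black protractor over the drawing board's two pins, half circle towards the paper and not dropped, until it lies flush on the board, and let go of it. Then draw the marker out of its stand, lean it over to a writing slant of about 45 degrees (towards any side), nib down, and finish while still holding it there, with the nib about four centimetres above the middle of the protractor's open half circle. Never touch the board with the marker, and leave the other things on the desk alone.

Things in the scene. Friction and masses are not known exactly. Their poses are not given: they have to be found in the camera images.
- protractor: Loose flat black plastic protractor, 60 g, 5 mm thick: a base strip 160 mm long (its y) by 28 mm wide (its x), an open half circle of outer radius 80, inner 62 mm bowing out to its +x, a finger rib on the strip. Two 11 mm through holes in the strip at x = 0, y = +-66 mm. Origin: underside, midway between the holes; z up. Centre of mass about 10 to 20 mm to +x.
- protractor_rib (a point): Middle of the top of the protractor's upright finger rib, made to lift it by: 12 mm thick (x), 50 mm long (y), from 5 to 31 mm above the protractor's underside, right above its origin. This point is 31 mm above the underside.
- protractor_window (a point): Middle of the protractor's open half circle (a hole through which the paper is seen), at the level of the protractor's top face: 38 mm along the protractor's +x from its origin, 5 mm above its underside.
- board: Fixed plywood drawing board, 150 mm (its x) by 220 mm (its y) by 10 mm thick, with a sheet of paper on top from just behind the pins almost to the far (+x) edge. Two upright steel pins stand near its -x edge, at x = -45 mm, y = +-66 mm. Origin: centre of its underside; z up.
- board_pins (a point): Point on the board's top face (10 mm above the desk) midway between the two pins; axes as the board's. The pins are 8 mm in diameter and 14 mm tall, the upper 5 mm tapering to 3 mm. When seated, the protractor's origin lies here and its +x points along the board's +x.
- marker: Loose grey round marker pen, 140 mm long, 16 mm in diameter, about 30 g, a steel band at mid-length, a nib cone in the lowest 22 mm. It stands upright, nib down, in the stand; its upper 85 mm stand out. Origin: tip of the nib; z points along the pen from the nib to the blunt end.
- marker_nib (a point): Tip of the marker's nib (the same point as the marker's origin).
- holder: Fixed aluminium block, the marker's stand, 60 by 60 by 65 mm high, with a 19 mm round hole, 55 mm deep, in the middle of its top. Origin: centre of its underside, z up.
- bowl: Empty green ceramic bowl, 120 mm wide, 50 mm high, at the far side of the desk. Bystander. Origin: centre of its underside.
- notebook_low: Lower of two crosswise stacked spiral notebooks, 105 x 148 x 12 mm, far side of the desk. Bystander. Origin: centre of its underside.
- notebook_high: Upper of the two spiral notebooks, 105 x 148 x 12 mm. Bystander. Origin: centre of its underside.
- pencil_case: Milky translucent closed pencil case, 74 x 184 x 35 mm high, far side of the desk. Bystander. Origin: centre of its underside.
Mind the look-alikes: they are no part of the job. Of the things that look like the protractor, take the one that is farthest from the robot's base at the start.

How it is judged:
By the outcome, as a careful person would: the job done as asked, in the order asked, and still so for the second after the job is handed in, while the arm keeps its last pose, push and grip.
It also fails if it takes over 62 s, if anything falls off the work surface, if the arm or the gripper's body presses on something with over 40 N, if the wrist force passes 120 N, or if a joint passes its speed limit or range.

## Working session

There is one attempt and no reset: what is moved stays moved. The work goes in short steps, each a Python script; the robot and the scene stay as the last script left them, time stands still between calls to the robot, and variables do not carry over. Pictures are saved under pics/ and viewed, at most 10 in all, crops included, and the job is handed in when it is done.

```bash
mkdir -p pics; ls
python3 - <<'E'
from cell import *
import cv2
for n in("top","side"):
    im=capture(n); cv2.imwrite(f"pics/{n}0.png",im[:,:,::-1])
    p=camera_params(n); print(n,p, -p["R"].T@p["t"])
print(current_time())
E
```

```text
pics
top {'mtx': array([[386.91351992,   0.        , 252.02828534],
       [  0.        , 386.91351992, 189.44881902],
       [  0.        ,   0.        ,   1.        ]]), 'k1': -0.10812758675064005, 'R': array([[ 0.01537955, -0.99935182,  0.0325485 ],
       [-0.99419271, -0.0187515 , -0.10596814],
       [ 0.10650978, -0.03072974, -0.99383668]]), 't': array([-0.01514265,  0.5636732 ,  0.8954866 ])} [0.46525459 0.02295496 0.9501917 ]
side {'mtx': array([[489.57599236,   0.        , 250.24008399],
       [  0.        , 489.57599236, 198.87000181],
       [  0.        ,   0.        ,   1.        ]]), 'k1': -0.15674468831247668, 'R': array([[-0.99452132, -0.10421096,  0.00821136],
       [-0.08696538,  0.78123318, -0.61815187],
       [ 0.05800322, -0.61547932, -0.7860158 ]]), 't': array([0.53598738, 0.05309728, 1.11944519])} [0.47273707 0.70336977 0.9083226 ]
0.1
```

View pics/top0.png

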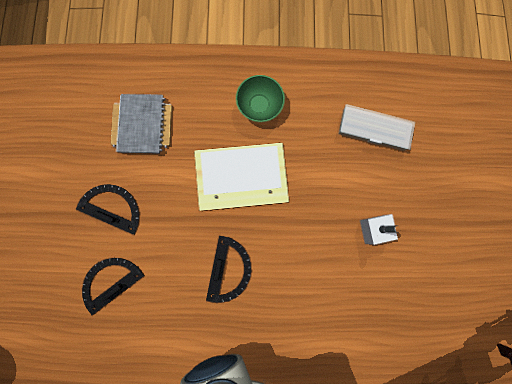

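View pics/side0.png

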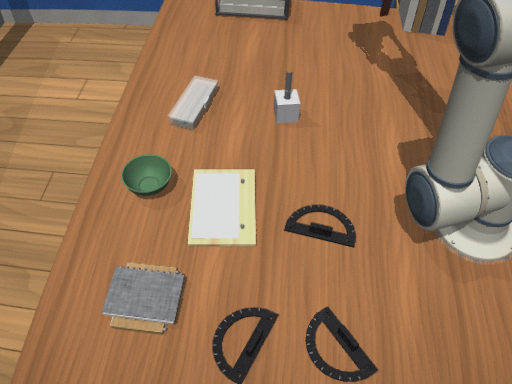

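The top view shows three protractors, at about (110,208), (112,285) and (230,270). The one at (110,208) is farthest from the base. The board is at (241,177) with pins at (216,196) and (270,191), and the holder is at (382,230). The side view agrees, with the target protractor at (245,343), the board at (222,207) and the holder at (287,105). I'll measure them next.

```bash
cat > h.py <<'E'
from cell import *
import numpy as np, cv2
from scipy.spatial.transform import Rotation as Ro
P={n:camera_params(n) for n in("top","side")}
def ray(n,uv):
    p=P[n]; d=np.array([p["k1"],0,0,0,0.]);uv=np.asarray(uv,float).reshape(-1,1,2)
    q=cv2.undistortPoints(uv,p["mtx"],d,None,None,None) if 0 else cv2.undistortPointsIter(uv,p["mtx"],d,np.eye(3),np.eye(3),(3,50,1e-10))
    q=np.c_[q.reshape(-1,2),np.ones(len(uv))]
    return -p["R"].T@p["t"], q@p["R"]
def cast(n,uv,z):
    c,d=ray(n,uv); return c+d*((z-c[2])/d[:,2])[:,None]
def proj(n,X):
    p=P[n]; return cv2.projectPoints(np.asarray(X,float).reshape(-1,1,3),cv2.Rodrigues(p["R"])[0],p["t"],p["mtx"],np.array([p["k1"],0,0,0,0.]))[0].reshape(-1,2)
def tri(a,b):
    c1,d1=ray("top",a);c2,d2=ray("side",b);d1=d1[0];d2=d2[0]
    s=np.linalg.lstsq(np.c_[d1,-d2],c2-c1,rcond=None)[0]
    x,y=c1+s[0]*d1,c2+s[1]*d2
    return (x+y)/2,np.linalg.norm(x-y)
def comp(mask,seed):
    """contour of the component nearest the seed pixel"""
    cs=[c for c in cv2.findContours(mask.astype(np.uint8),cv2.RETR_EXTERNAL,cv2.CHAIN_APPROX_NONE)[0] if cv2.contourArea(c)>60]
    return min(cs,key=lambda c:-cv2.pointPolygonTest(c,tuple(map(float,seed)),True))
def rect(n,c,z):
    w=cast(n,c.reshape(-1,2),z)[:,:2]
    (x,y),s,a=cv2.minAreaRect((w*1000).astype(np.float32))
    return np.array([x,y])/1000,s,a,w
E
python3 - <<'E'
from h import *
for n,sp,sb,sh in(("top",(92,211),(241,201),(388,222)),("side",(250,350),(250,210),(287,98))):
    im=cv2.imread(f"pics/{n}0.png");hsv=cv2.cvtColor(im,cv2.COLOR_BGR2HSV);H,S,V=[hsv[:,:,i].astype(int) for i in range(3)]
    c=comp(V<70,sp);r=rect(n,c,.005);w=r[3]
    # long side direction and which side is flat
    box=cv2.boxPoints((tuple(r[0]*1000),r[1],r[2]))/1000
    e=[box[1]-box[0],box[2]-box[1]];L=max(e,key=np.linalg.norm);u=L/np.linalg.norm(L);v=np.array([-u[1],u[0]])
    t=(w-r[0])@v; s=(w-r[0])@u
    flat=lambda m:np.ptp(s[m])
    if flat(t>t.max()-.004)>flat(t<t.min()+.004): v=-v
    o=r[0]+v*(14-min(r[1])/2)/1000
    print(n,"prot size",r[1],"origin",o,"yaw+x",np.degrees(np.arctan2(v[1],v[0])))
    yel=(V>140)&(((H>20)&(H<38)&(S>40))|(S<40))
    for nm,sd,z in(("board",sb,.01),("hold",sh,.065)):
        c=comp(yel if nm=="board" else (V>185)&(S<40),sd);r=rect(n,c,z);print(nm,r[:3])
    if n=="top": cv2.imwrite("pics/z1.png",np.vstack([cv2.resize(im[140:215,185:295],(770,300),interpolation=2),]))
    # pins: dark-ish spots inside board
    c=comp(yel,sb);m=np.zeros(V.shape,np.uint8);cv2.drawContours(m,[cv2.convexHull(c)],-1,1,-1);m=cv2.erode(m,np.ones((7,7)))
    k=cv2.connectedComponentsWithStats(((V<120)&(m>0)).astype(np.uint8))
    for i in range(1,k[0]): print(" spot",k[2][i][4],k[3][i],cast(n,k[3][i],.017)[0][:2])
    mk=(V<110)&(S<70);k=cv2.connectedComponentsWithStats(mk.astype(np.uint8))
    for i in range(1,k[0]):
        if np.hypot(*(k[3][i]-sh))<40 and k[2][i][4]>15: print(" dark near holder",k[2][i],k[3][i])
a=cv2.imread("pics/top0.png")[195:255,350:410];b=cv2.imread("pics/side0.png")[65:125,257:317]
cv2.imwrite("pics/z2.png",np.hstack([cv2.resize(x,(390,390),interpolation=0) for x in(a,b)]))
E
```

```text
top prot size (161.0390167236328, 93.73548126220703) origin [0.49358692 0.34915345] yaw+x -21.466475
board (array([0.59920093, 0.02165666]), (148.7118377685547, 220.1841278076172), 6.46543025970459)
hold (array([ 0.47347089, -0.31075415]), (59.49055862426758, 60.54652786254883), 12.948987007141113)
 spot 8 [269.875 191.125] [ 0.56198761 -0.04934494]
 spot 7 [216.14285714 196.57142857] [0.54631687 0.08060368]
 dark near holder [360 219  14  26 198] [366.0959596  231.35353535]
 dark near holder [379 226  18   7 103] [387.31067961 229.05825243]
side prot size (160.14208984375, 93.61085510253906) origin [0.49590176 0.3514142 ] yaw+x -21.333921
board (array([0.6007262 , 0.02412193]), (148.32839965820312, 221.1812744140625), 6.4071760177612305)
hold (array([ 0.47451105, -0.31098965]), (58.710636138916016, 59.04756164550781), 11.95131778717041)
 spot 6 [242.33333333 181.16666667] [ 0.56284417 -0.04588835]
 spot 5 [241.8 226.4] [0.54902623 0.08479461]
 dark near holder [284  72   8  27 143] [287.83216783  85.27972028]
 dark near holder [274  99   3  21  43] [275.13953488 108.09302326]
```

View pics/z2.png

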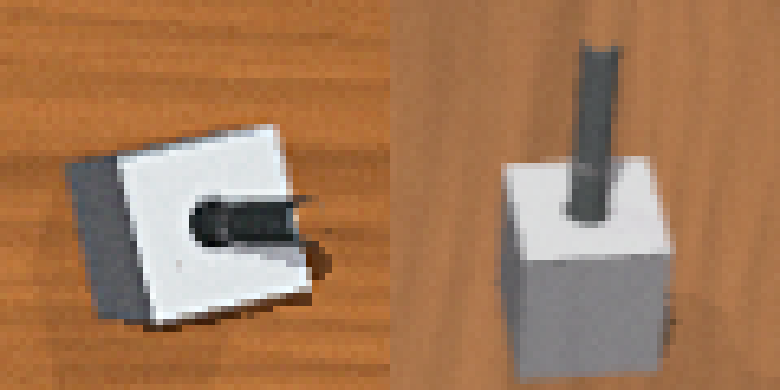

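The two views agree, and every size matches what was given: the protractor measures 160x94 mm, the board 149x221 mm and the holder 60 mm. The zoom shows the marker upright in the middle of the holder. Averaging both views puts the protractor at (.4947,.3503) with yaw -21.4°. The pins midpoint is (.5551,.0178) with yaw 6.4°, which matches the directly measured pins. The holder is at (.474,-.311). Next I'll grasp the rib.

```bash
cat >> h.py <<'E'
PO=np.array([.4947,.3503]);PY=np.radians(-21.4)
BO=np.array([.5551,.0178]);BY=np.radians(6.43)
HO=np.array([.474,-.3109])
def down(yaw):
    "tool z down, tool y at world angle yaw"
    y=np.array([np.cos(yaw),np.sin(yaw),0]);z=np.array([0,0,-1.]);return Ro.from_matrix(np.c_[np.cross(y,z),y,z])
E
python3 - <<'E'
from h import *
print(down(0).as_rotvec(), current_orientation())
for f in(0,np.pi):
    print(f,[np.round(q,2) if q is not None else None for q in(solve_ik([*PO,.12],down(PY+f).as_rotvec()),solve_ik([*BO,.12],down(BY+f).as_rotvec()))])
f=min((0,np.pi),key=lambda f:abs(solve_ik([*PO,.12],down(PY+f).as_rotvec())[5])+abs(solve_ik([*BO,.12],down(BY+f).as_rotvec())[5]))
o=down(PY+f).as_rotvec()
move_to([*PO,.12],o); print(f,current_time(),current_tool_pos())
print(move_l([*PO,.009],o,v=.12,until_force=8),current_tool_pos())
grasp(); print(current_gripper_width()*88,current_finger_force(),current_force())
move_l([*PO,.12],o); print(current_gripper_width()*88,current_finger_force(),current_time())
move_to([*BO,.10],down(BY+f).as_rotvec());hold(.3)
for n in("top","side"): cv2.imwrite(f"pics/{n}1.png",capture(n)[:,:,::-1])
print(current_tool_pos(),current_force(),current_time())
a=cv2.imread("pics/top1.png")[130:280,130:330];b=cv2.imread("pics/side1.png")[100:250,160:360]
cv2.imwrite("pics/z3.png",np.vstack([cv2.resize(x,(400,300),interpolation=2) for x in(a,b)]))
E
```

```text
[2.22144147 2.22144147 0.        ] [-3.06464561e+00 -6.83400326e-01  3.86337043e-04]
0 [array([ 0.56,  0.11,  1.39, -0.  ,  1.64,  0.93]), array([-0.03, -0.02,  1.53, -0.  ,  1.64, -0.14])]
3.141592653589793 [array([ 0.56,  0.11,  1.39, -0.  ,  1.64, -2.21]), None]Traceback (most recent call last):
  File "<stdin>", line 5, in <module>
  File "<stdin>", line 5, in <lambda>
TypeError: 'NoneType' object is not subscriptable
```

Run:
```python
from h import *
o=down(PY).as_rotvec()
move_to([*PO,.12],o); print(current_time(),current_tool_pos())
print(move_l([*PO,.009],o,v=.12,until_force=8),current_tool_pos())
grasp(); print(current_gripper_width()*88,current_finger_force(),current_force())
move_l([*PO,.12],o); print(current_gripper_width()*88,current_finger_force(),current_time())
move_to([*BO,.10],down(BY).as_rotvec());hold(.3)
for n in("top","side"): cv2.imwrite(f"pics/{n}1.png",capture(n)[:,:,::-1])
print(current_tool_pos(),current_force(),current_time())
a=cv2.imread("pics/top1.png")[130:280,130:330];b=cv2.imread("pics/side1.png")[100:250,160:360]
cv2.imwrite("pics/z3.png",np.vstack([cv2.resize(x,(400,300),interpolation=2) for x in(a,b)]))
```

```text
3.35 [0.49519715 0.34965092 0.1200804 ]
False [0.49532196 0.35068092 0.01017984]
12.072731698818538 29.999688863754272 [0.91107024 0.17210756 0.43422581]
11.71812644263325 29.99953866004944 6.4667
[0.55512618 0.01827136 0.10002458] [-0.07947881 -0.10793939 -0.33518104] 8.1417
```

View pics/z3.png

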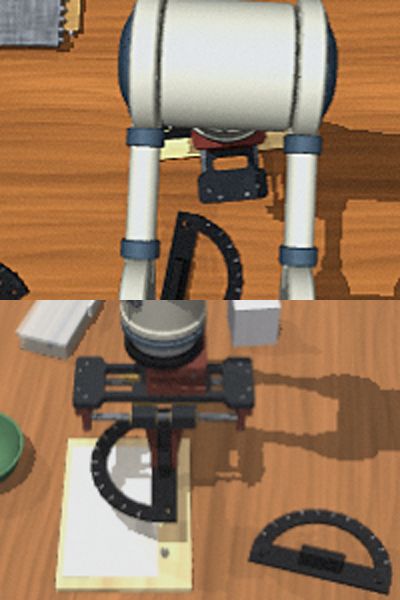

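The protractor is held level and the right way round, with the half circle towards the paper. I'll lower it to just above the pins and compare it with the board in the side view only, so that the camera bias cancels.

Run:
```python
from h import *
o=down(BY).as_rotvec()
move_l([*BO,.042],o,v=.08);hold(.3)
im=capture("side");cv2.imwrite("pics/side2.png",im[:,:,::-1]);T=current_tool_pos();print(T,current_time(),np.degrees((Ro.from_rotvec(current_orientation())*down(BY).inv()).as_rotvec()))
zt=T[2]-.0102+.005
SB=np.array([.5560,.0191]);yaw=np.radians(6.41);u=np.array([np.cos(yaw),np.sin(yaw)]);v=np.array([-u[1],u[0]])
V=im.max(2).astype(int)
# dark pixels on strip, expressed in the board frame at top-face height
m=V<75
yy,xx=np.nonzero(m);W=cast("side",np.c_[xx,yy],zt)[:,:2]-SB
x,y=W@u*1000,W@v*1000
s=(abs(x)<30)&(y>25)&(y<100)
for a in range(30,86,5):
    k=s&(abs(y-a)<1.7)&(x<25); 
    if k.any(): print("y",a,"back edge x",round(x[k].min(),1),"strip max",round(x[k].max(),1))
for a in range(-12,13,4):
    k=s&(abs(x-a)<1.5); print("x",a,"end y",round(y[k].max(),1))
print("arc max x",x[(y>-20)&(y<20)&(x<100)].max())
cr=im[140:260,170:290,::-1];cv2.imwrite("pics/z4.png",cv2.resize(cr,(600,600),interpolation=2))
print("proj hole,pin base,pin top",proj("side",[[*(SB+v*.066),zt],[*(SB+v*.066),.01],[*(SB+v*.066),.024]]))
```

```text
[0.55528858 0.01780089 0.04236854] 9.3667 [ 0.00014533 -0.03651636 -0.00190849]
y 30 back edge x -11.2 strip max 13.3
y 35 back edge x -11.2 strip max 13.3
y 40 back edge x -11.2 strip max 13.3
y 45 back edge x -11.2 strip max 13.2
y 50 back edge x -11.1 strip max 13.1
y 55 back edge x -11.1 strip max 13.1
y 60 back edge x -11.1 strip max 24.0
y 65 back edge x -11.1 strip max 23.9
y 70 back edge x -11.1 strip max 23.9
y 75 back edge x -11.0 strip max 23.8
y 80 back edge x -11.0 strip max 15.0
x -12 end y 79.1
x -8 end y 79.1
x -4 end y 79.1
x 0 end y 81.8
x 4 end y 79.1
x 8 end y 79.1
x 12 end y 79.1
arc max x 79.42024473773331
proj hole,pin base,pin top [[241.93416896 221.08643819]
 [241.99862523 228.17623639]
 [241.96566457 224.55848974]]
```

View pics/z4.png

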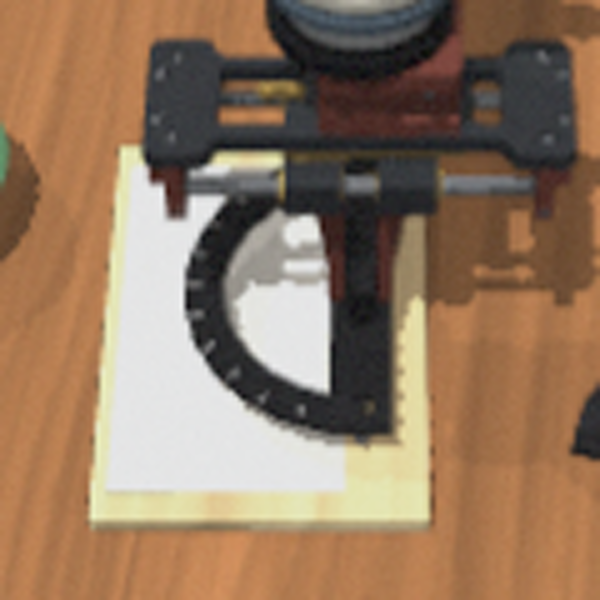

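The side view shows the strip about 0.7 mm too far towards the paper, with the strip end where it should be (about 80 mm) and the yaw correct. The pin base peeks out at about (242,228). I'll correct x and lower with a force guard.

Run:
```python
from h import *
o=down(BY).as_rotvec()
u=np.array([np.cos(BY),np.sin(BY)]);v=np.array([-u[1],u[0]])
c=BO-.0007*u
move_l([*c,.042],o,v=.05)
for dx,dy in((0,0),(.0,-.0012),(0,.0012),(.0012,0),(-.0012,0)):
    q=c+dx*u+dy*v
    move_l([*q,.037],o,v=.05)
    h=move_l([*q,.0195],o,v=.02,until_force=5)
    print(dx,dy,h,current_tool_pos(),current_force(),current_wrist_torque(),current_time())
    if current_tool_pos()[2]<.0235: break
```

```text
0 0 False [0.55451802 0.01774921 0.01969272] [-0.36273559  0.67558797  0.07915588] [-0.02604298 -0.05617128  0.03858143] 10.8917
```

Run:
```python
from h import *
o=down(BY).as_rotvec()
p=current_tool_pos()
print(move_l([p[0],p[1],.0165],o,v=.01,until_force=4),current_tool_pos(),current_force(),current_time())
im=capture("side");cv2.imwrite("pics/side3.png",im[:,:,::-1])
cv2.imwrite("pics/z5.png",cv2.resize(im[140:260,170:290,::-1],(600,600),interpolation=2))
```

```text
True [0.55482496 0.01772683 0.01895834] [0.60939853 0.37200459 3.81745454] 11.125
```

View pics/z5.png

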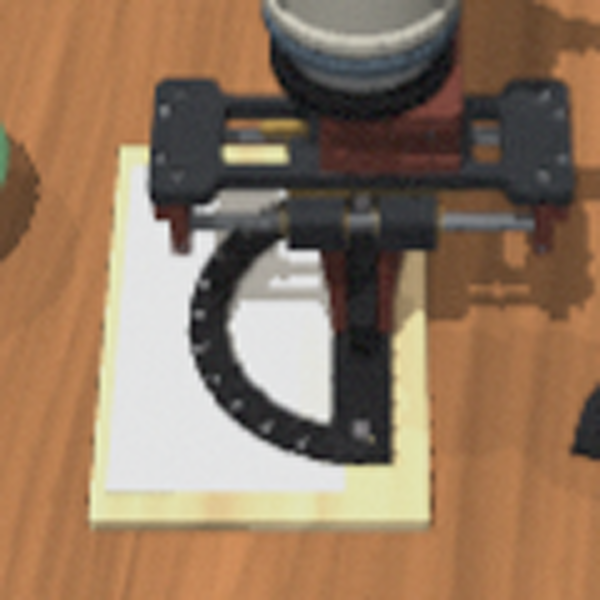

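The pin shows through the hole, and contact came at the expected seated height (TCP 0.019, rib and strip on the board). I'll release, retreat, check the seating and plan the marker poses.

Run:
```python
from h import *
o=down(BY).as_rotvec()
p=current_tool_pos(); gripper_open(); move_l([p[0],p[1],.13],o)
move_to([*HO,.22],down(BY).as_rotvec())
for n in("top","side"): cv2.imwrite(f"pics/{n}4.png",capture(n)[:,:,::-1])
print(current_time())
for n,sp in(("top",(243,195)),("side",(237,205))):
    im=cv2.imread(f"pics/{n}4.png");V=im.max(2)
    c=comp(V<75,sp);r=rect(n,c,.015);print(n,r[:3])
u=np.array([np.cos(BY),np.sin(BY)]);W=np.array([*(BO+.038*u),.055])
for phi in range(0,360,45):
    f=np.radians(phi);a=np.array([np.cos(f),np.sin(f),1])/2**.5
    for roll in range(0,360,30):
        z=-a;y0=np.array([-np.sin(f),np.cos(f),0]);R=Ro.from_rotvec(a*np.radians(roll))*Ro.from_matrix(np.c_[np.cross(y0,z),y0,z])
        q=solve_ik(W+.086*a,R.as_rotvec());
        if q is not None and solve_ik(W+.086*a+[0,0,.1],R.as_rotvec()) is not None: print(phi,roll,np.round(q,2))
print(np.round(current_joint_pos(),2))
a=cv2.imread("pics/top4.png")[130:220,180:300];b=cv2.imread("pics/side4.png")[160:250,170:290]
cv2.imwrite("pics/z6.png",np.hstack([cv2.resize(x,(400,300),interpolation=2) for x in(a,b)]))
```

```text
14.725
top (array([0.5868653 , 0.02103876]), (93.36785125732422, 157.53858947753906), 6.500032901763916)
side (array([0.58941663, 0.02410433]), (90.2590103149414, 156.78590393066406), 6.217010021209717)
45 0 [ 0.25  0.85  0.62 -0.51  2.31 -2.33]
45 90 [ 0.25  0.85  0.62 -0.51  2.31  2.38]
45 120 [ 0.25  0.85  0.62 -0.51  2.31  1.86]
45 150 [ 0.25  0.85  0.62 -0.51  2.31  1.33]
45 180 [ 0.25  0.85  0.62 -0.51  2.31  0.81]
45 210 [ 0.25  0.85  0.62 -0.51  2.31  0.28]
45 240 [ 0.25  0.85  0.62 -0.51  2.31 -0.24]
45 270 [ 0.25  0.85  0.62 -0.51  2.31 -0.76]
45 300 [ 0.25  0.85  0.62 -0.51  2.31 -1.29]
45 330 [ 0.25  0.85  0.62 -0.51  2.31 -1.81]
90 60 [ 0.46  0.35  1.3  -0.71  1.82  2.49]
90 90 [ 0.46  0.35  1.3  -0.71  1.82  1.96]
90 120 [ 0.46  0.35  1.3  -0.71  1.82  1.44]
90 150 [ 0.46  0.35  1.3  -0.71  1.82  0.92]
90 180 [ 0.46  0.35  1.3  -0.71  1.82  0.39]
90 210 [ 0.46  0.35  1.3  -0.71  1.82 -0.13]
90 240 [ 0.46  0.35  1.3  -0.71  1.82 -0.65]
90 270 [ 0.46  0.35  1.3  -0.71  1.82 -1.18]
90 300 [ 0.46  0.35  1.3  -0.71  1.82 -1.7 ]
90 330 [ 0.46  0.35  1.3  -0.71  1.82 -2.22]
13
[... 1157 characters left out ...]
1.37  0.7   1.84  2.18]
270 240 [-0.5   0.3   1.37  0.7   1.84  1.66]
270 270 [-0.5   0.3   1.37  0.7   1.84  1.14]
270 300 [-0.5   0.3   1.37  0.7   1.84  0.61]
270 330 [-0.5   0.3   1.37  0.7   1.84  0.09]
315 0 [-0.28  0.81  0.69  0.48  2.31 -0.86]
315 30 [-0.28  0.81  0.69  0.48  2.31 -1.38]
315 60 [-0.28  0.81  0.69  0.48  2.31 -1.9 ]
315 90 [-0.28  0.81  0.69  0.48  2.31 -2.43]
315 180 [-0.28  0.81  0.69  0.48  2.31  2.28]
315 210 [-0.28  0.81  0.69  0.48  2.31  1.76]
315 240 [-0.28  0.81  0.69  0.48  2.31  1.24]
315 270 [-0.28  0.81  0.69  0.48  2.31  0.71]
315 300 [-0.28  0.81  0.69  0.48  2.31  0.19]
315 330 [-0.28  0.81  0.69  0.48  2.31 -0.33]
[-0.64  0.    1.33  0.    1.81 -0.75]
```

View pics/z6.png

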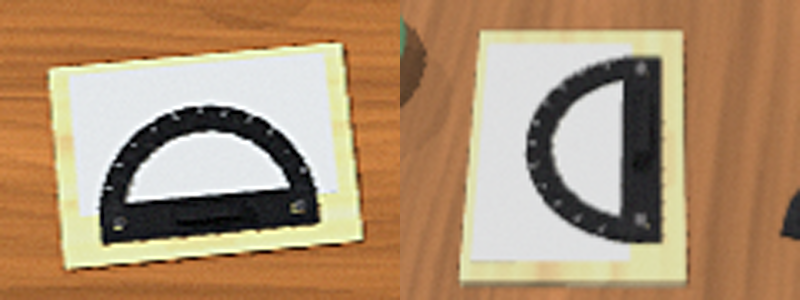

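The protractor is seated flush: both pins show through the holes in both views, and the implied origin is (.555,.019). Next is the marker, which I'll lean towards -y.

Run:
```python
from h import *
o=down(BY).as_rotvec()
print(move_l([*HO,.096],o,v=.1,until_force=8),current_tool_pos())
grasp();print(current_gripper_width()*88,current_finger_force(),current_force(),current_time())
move_l([*HO,.25],o,v=.1);print(current_gripper_width()*88,current_force(),current_time())
u=np.array([np.cos(BY),np.sin(BY)]);W=np.array([*(BO+.038*u),.055])
f=np.radians(270);a=np.array([np.cos(f),np.sin(f),1])/2**.5;z=-a;y=np.array([-np.sin(f),np.cos(f),0]);R=Ro.from_matrix(np.c_[np.cross(y,z),y,z]).as_rotvec()
move_to(W+.086*a+[0,0,.1],R)
move_l(W+.086*a+[0,0,.02],R,v=.08);hold(.5)
T=current_tool_pos();A=Ro.from_rotvec(current_orientation()).apply([0,0,1]);print("nib est",T+.086*A,"want",W+[0,0,.02],current_gripper_width()*88,current_time())
for n in("top","side"):
    im=capture(n);cv2.imwrite(f"pics/{n}5.png",im[:,:,::-1]);print(n,"expected nib px",proj(n,T+.086*A))
a=cv2.imread("pics/top5.png")[120:240,200:360];b=cv2.imread("pics/side5.png")[100:220,180:340]
cv2.imwrite("pics/z7.png",np.hstack([cv2.resize(x,(400,300),interpolation=0) for x in(a,b)]))
```

```text
False [ 0.47440628 -0.31119098  0.09697049]
15.446591616211766 29.99970588251017 [ 0.33520509  0.25637587 -0.25729686] 17.2167
15.962157491213095 [ 0.26466882  0.04455924 -0.2174348 ] 18.9083
nib est [0.59286969 0.02205429 0.0750422 ] want [0.59286096 0.02205559 0.075     ] 15.480087693531829 21.6667
top expected nib px [[240.80879709 174.50859374]]
side expected nib px [[225.20701587 186.37082091]]
```

View pics/z7.png

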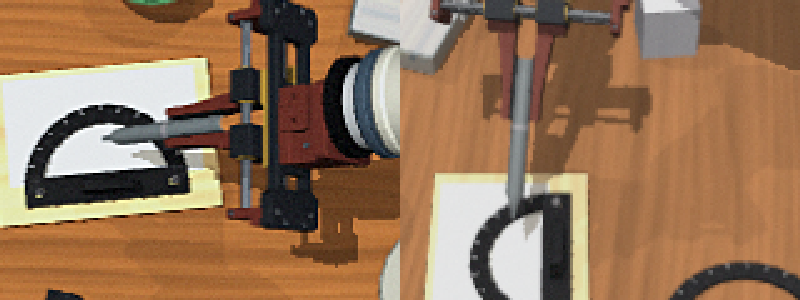

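The nib shows at top (241.2,175.2) and side (225.2,186), within a pixel of the predicted (240.8,174.5) and (225.2,186.4). So the pen is straight in the grip at 45°. I'll lower the last 2 cm and hand in.

Run:
```python
from h import *
T=current_tool_pos(); move_l(T-[0,0,.0195],None,v=.05);hold(.8)
A=Ro.from_rotvec(current_orientation()).apply([0,0,1]);print(current_tool_pos()+.087*A,A,current_gripper_width()*88,current_finger_force(),current_time())
print(hand_in())
```

```text
[0.5928288  0.02277822 0.05477041] [-3.87433856e-05  7.07113686e-01 -7.07099875e-01] 15.83298712246426 29.999525025486946 23.1083
the job is handed in; nothing more can be done
None
```

The job is handed in at 23.1 s: the protractor lies flush over both pins and is released, and the marker is still held at 45°, its nib about 4 cm above the middle of the half circle (by arm readings; last camera check 2 cm higher).

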